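# Hold the bag clip open over the recipe board

### The job

Take the recipe board with the red header out of the wire file and stand it in the middle of the slot of the wooden recipe stand, pushed right down, with its printed face still towards you. Then squeeze the orange spring clip off the rim of the caddy, lower it over the middle of the board's top edge, and finish holding it there wide open, one jaw in front of the board and one behind, touching the board with neither, so that I can slip my shopping list under it. Do not let the clip go at the end, and leave the other board, the tumbler and the lemon where they are.

Things in the scene. Friction and masses are not known exactly. Their poses are not given: they have to be found in the camera images.
- red_board: the recipe board to use: plywood, 8 mm thick (x), 110 mm wide (y), 120 mm high (z), 75 g, with a printed sheet and a red header band on its front face (-x, towards the robot); origin at the centre of its underside. It starts upright in one of the two slots of the wire file, its underside 15 mm above the worktop
- red_board_top (a point): the middle of the red board's top edge, 120 mm above its origin; axes as the board's
- green_board: another recipe board of the same size with a green header, in the other slot of the wire file, 66 mm from the red one; leave it there
- file_rack: fixed wire file: wooden base 118 (x) x 110 (y) x 15 mm high, with two slots along y at x = -33 and +33 mm, each between two steel wire hoops 75 mm high and 80 mm wide (11 mm clear between them); boards pull straight up; origin at the centre of the underside
- stand: fixed recipe stand: light wooden block 64 (x) x 150 (y) x 42 mm high (z) with a slot 10 mm wide right along y through its middle, its floor 16 mm above the worktop (26 mm deep), the mouth widened to 20 mm by 45-degree chamfers 5 mm high; origin at the centre of the underside. A board may lean up to 0.08 rad in it
- slot_floor (a point): the middle of the floor of the stand's slot (the red board's origin comes here); axes as the stand's
- caddy: fixed dark wooden-rimmed wire caddy, 169 (x) x 285 (y) x 143 mm high, with shakers, a jar and a mug inside, all below the rim; origin at the centre of the underside. Its front rim is a flat bar 10 mm thick (x from -83 to -73 mm) and 25 mm high, top at 143 mm, along y
- clip: orange spring bag clip, peg style, 56 g, biting the caddy's front rim at the start, jaws down, handles up. Origin on its pivot pin; z points from jaws to handles, y along the pin (66 mm long, coil radius 5 mm), x across, from front jaw to back jaw. The jaws are 60 mm wide (y) and reach 40 mm below the pin
- clip_pivot (a point): the middle of the clip's pivot pin, same place and axes as the clip; 18 mm above the top of the rim at the start
- jaw_front_toe (a point): the middle of the tip bar (radius 2.7 mm) of the clip's front jaw, 37 mm below the pin
- jaw_back_toe (a point): the middle of the tip bar (radius 2.7 mm) of the clip's back jaw, 37 mm below the pin
- jaw_front (a joint): how far the clip's front half is open: 0 shut, about 0.14 rad on the rim, 0.35 rad wide open at its stop (both halves: 25 mm clear between the jaw tips). Sprung shut; about 12 N on the handles holds it wide open, a grip of 25 to 40 N does well
- jaw_back (a joint): the same for the back half
- tumbler: clear drinking glass, 70 mm across, 162 mm high, upright; leave it
- lemon: yellow lemon, 71 x 53 x 51 mm; leave it
- stand_front (a point): the middle of the stand's front face (-x side, towards the robot), 32 mm in front of the slot's middle; the board's printed face looks this way
- clip_grip (a point): where to pinch the clip, across its x: between its two handle plates, 34 mm above the pin. The plates are 44 mm wide (y), reach 50 mm above the pin and slope outwards, about 42 mm over their top ends while on the rim; squeezed, they come upright and parallel, 22 mm over their outer faces, against a stop

How it is judged:
By the outcome, as a careful person would: the job done as asked, in the order asked, and still so for the second after the job is handed in, while the arm keeps its last pose, push and grip.
It also fails if it takes over 54 s, if anything falls off the work surface, if the arm or the gripper's body presses on something with over 40 N, if the wrist force passes 120 N, or if a joint passes its speed limit or range.

### The arm

A 7-joint arm with a two-finger parallel gripper is mounted at the origin on a cart in front of the work surface, level with it; the furniture and walls round the work are solid. World frame = base frame: x ahead of the robot, y to its left, z up, the work surface at z = 0. Lengths are in m, angles in rad, forces in N, time in s.
With the tool pointing down it reaches from about 0.425 to 0.875 m from the base axis. Payload 4.7 kg.
Tool frame: the origin (TCP) lies midway between the tips of the shut fingers; the grasp point (between the pads) lies 19 mm behind it; z points along the fingers, y is the line along which they close (so a half turn about z gives the same grasp; the last joint's range is limited). The gripper opens to 87 mm and grips with 3 to 60 N. Pads are 19 mm wide; open, the fingers measure 117 mm over their backs; the gripper's body (75 mm by 190 mm) begins 51 mm behind the grasp point.
Start: joints at [-1.277, 0.321, -0.07, 1.45, 0.023, 1.371, -0.057], TCP at [0.18, 0.625, 0.223] pointing down, gripper open.
Joint ranges: [-2.86, 2.86], [-0.3, 2.09], [-1.38, 1.24], [0.06, 2.45], [-1.56, 4.7], [0.09, 2.05], [-2.69, 2.69]. Speed limits (rad/s): [2.57, 2.57, 3.14, 3.14, 3.14, 3.14, 3.14].

### API

Orientations are given as a rotation vector (axis times angle).
In Python, from bench import monitor, cams, workorder gives the robot as it stands.
- The arm moves only by the tool move_arm, never from a script. Its arguments are lists of equal length, an entry for each row: "slide": the shift along the tool's x, y, z in cm, a list of three; "roll": the turn about the tool's z in rad. In form: {"slide": [[dx, dy, dz], ...], "roll": [roll, ...]}. A call has 1 to 20 rows; each row is the pose to reach, as a shift and turn from the pose commanded when the call began, along the tool's axes at that moment; what a row does not reach only later rows make up. A row lasts 1/10 s, in which the tool goes at most 50 mm and 8.59 degrees, less where a joint would pass 70% of its speed; a pose out of reach is approached as far as the arm can. A call with a gripper value outside its range is refused whole. "gripper" is the finger opening in cm, from 0 to 8.7, set as the call begins (left out, the last holds). The fingers move at their own pace and stop on an object; "squeeze" is the grip in N (left out, the last holds). Time passes only in rows, so rows that repeat a pose let the fingers close. It gives the time, the measured TCP pose, the force, the opening and the grip force at its end, in the units of the state.
- monitor.get_state(): the state, without advancing time (a new reading comes with each control period).
- cams.get_image(name): name is "scene" or "top" or "wrist"; returns the picture (420x560x3 uint8, red, green, blue); there is no depth.
- cams.get_calibration(name): a dict with "mtx" (3x3 intrinsics, pixels), "dist_coeffs" ([k1, k2, p1, p2, k3] as OpenCV has them; the pictures are not rectified), "R" (3x3) and "t" (3): a world point X has camera coordinates R X + t. Camera axes: x right, y down, z forward; pixel columns grow to the right and rows downward; lengths in m; the calibration is good to about 2 mm. A picture is of the moment at which its call begins: read the wrist's pose just before it. get_calibration takes no time and is no camera call; for the wrist camera it gives the pose at the moment of the call.
- workorder.close_job(): hands the job in; it is judged then, once.
The state is a dict: "time": time; "joint_positions": joint angles; "qd": joint speeds; "joint_torque": joint torques, N m; "position": TCP position; "tool_rot": TCP orientation; "ft_force": force on the tool from outside, world axes, zero at the start; "torque": the same for the moment, N m; "grip_width": opening from 0.0 (shut) to 1.0 (fully open); "grip_force": force on a finger pad.
Only numpy, scipy, OpenCV 4.12 (cv2) and the standard library are available. Lean on these libraries where they do the work, as an engineer would, in place of code of your own. Each camera call takes 0.05 s, during which the arm holds its last target. There are 200 camera calls.

## Working session

There is one attempt and no reset: what is moved stays moved. The work goes in short steps, Python scripts to look and compute and a tool call to move; the robot and the scene stay as the last step left them, time stands still between calls to the robot, and variables do not carry over. Pictures are saved under pics/ and viewed, at most 10 in all, crops included, and the job is handed in when it is done.

Besides the shell and the picture viewer there is one more tool, called as name([rows], argument=value, ...), one row to a line, values as JSON. move_arm: Moves the arm, as the interface text tells. Its arguments: {"type":"object","properties":{"slide":{"type":"array","items":{"type":"array","items":{"type":"number"}}},"roll":{"type":"array","items":{"type":"number"}},"gripper":{"type":"number"},"squeeze":{"type":"number"}},"required":["slide","roll"]}

```bash
mkdir -p pics; ls; cat > h.py <<'E'
import numpy as np, cv2
from bench import monitor, cams, workorder
from scipy.spatial.transform import Rotation as Rn
def ray(c,px):
    K=np.array(c["mtx"],float);d=np.array(c["dist_coeffs"],float);R=np.array(c["R"]);t=np.array(c["t"])
    u=cv2.undistortPoints(np.array([[px]],float),K,d)[0,0]
    return -R.T@t, R.T@np.array([u[0],u[1],1.])
def atz(c,px,z):
    o,d=ray(c,px); return o+d*(z-o[2])/d[2]
def tri(*cp):
    A=np.zeros((3,3));b=np.zeros(3);L=[]
    for c,p in cp:
        o,d=ray(c,p);d=d/np.linalg.norm(d);M=np.eye(3)-np.outer(d,d);A+=M;b+=M@o;L.append((M,o))
    X=np.linalg.solve(A,b);return X,[float(np.linalg.norm(M@(X-o))) for M,o in L]
def proj(c,X):
    return cv2.projectPoints(np.array(X,float).reshape(-1,1,3),cv2.Rodrigues(np.array(c["R"]))[0],np.array(c["t"],float),np.array(c["mtx"],float),np.array(c["dist_coeffs"],float))[0][:,0]
def save(n,name,crop=None,s=1):
    c=cams.get_calibration(n);im=cams.get_image(n)[:,:,::-1]
    cv2.imwrite('pics/raw_'+name+'.png',im)
    if crop: x0,y0,x1,y1=crop; im=im[y0:y1,x0:x1]
    cv2.imwrite('pics/'+name+'.png',cv2.resize(im,None,fx=s,fy=s,interpolation=cv2.INTER_CUBIC)); return c
E
python3 - <<'E'
from h import *
import pickle
C={n:save(n,n+'0',s=1.4) for n in("scene","top")}
for n in C: print(n, C[n])
print(monitor.get_state())
E
```

```text
pics
scene {'mtx': array([[530.418367  ,   0.        , 268.63509136],
       [  0.        , 530.418367  , 213.73147404],
       [  0.        ,   0.        ,   1.        ]]), 'dist_coeffs': array([-0.18797563,  0.        ,  0.        ,  0.        ,  0.        ]), 'R': array([[ 0.45802085, -0.88891194, -0.00724389],
       [-0.6550273 , -0.33197801, -0.67877082],
       [ 0.60096268,  0.31563613, -0.73431444]]), 't': array([-0.24126639,  0.42183423,  1.4032617 ])}
top {'mtx': array([[412.57455651,   0.        , 273.33887094],
       [  0.        , 412.57455651, 207.55286226],
       [  0.        ,   0.        ,   1.        ]]), 'dist_coeffs': array([-0.04866297,  0.        ,  0.        ,  0.        ,  0.        ]), 'R': array([[-0.01827611, -0.9993828 , -0.0300002 ],
       [-0.98144484,  0.02366002, -0.19027935],
       [ 0.19087172,  0.02596597, -0.9812715 ]]), 't': array([0.0139314 , 0.54142001, 1.08253433])}
{'time': 0.1, 'joint_positions': array([-1.27690794,  0.3217229 , -0.07004319,  1.4515239 ,  0.02262251,
        1.37078575, -0.05688089]), 'qd': array([ 1.04558152e-03, -1.92640430e-03,  2.79429221e-04, -2.30378173e-03,
        5.14229779e-04, -8.51938234e-04, -1.05052588e-05]), 'joint_torque': array([-1.19648107e-04, -4.92570305e+01, -4.05571070e-01, -3.13404608e+01,
       -6.39715721e-02,  3.94036411e-02,  6.84637507e-05]), 'position': array([0.17944644, 0.62424426, 0.22160204]), 'tool_rot': array([-4.38025986e-01, -3.11079938e+00,  2.59343338e-03]), 'ft_force': array([-0.65698159, -0.36643902, -0.04272964]), 'torque': array([ 0.00957344,  0.02608501, -0.04049474]), 'grip_force': 0.0, 'grip_width': 1.0040997674649608}
```

View pics/scene0.png

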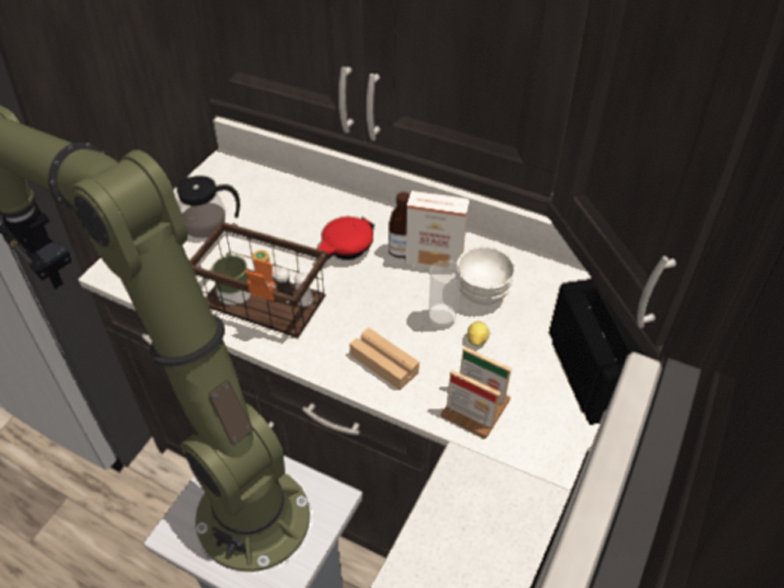

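View pics/top0.png

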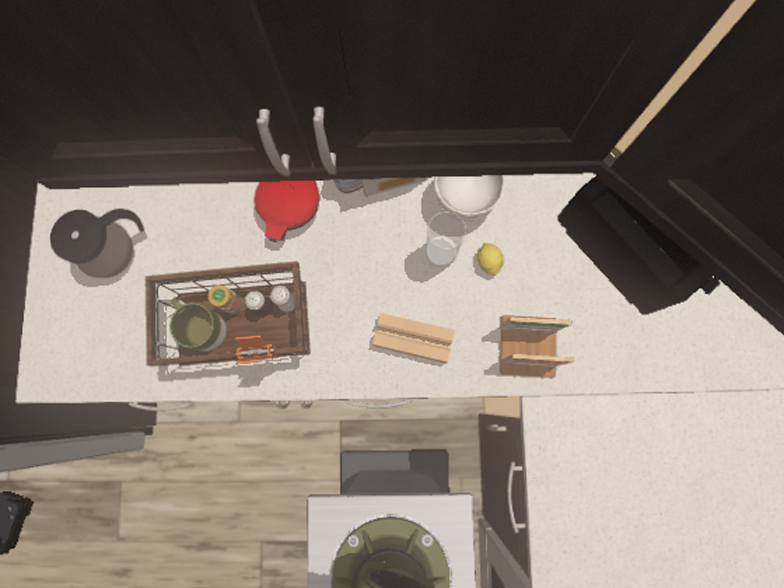

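The scene view shows the red board (header at about (473,385)) in the front file slot, the green one behind it, the stand at (385,357), and the caddy at left with the arm hiding the clip. The top view shows the board tops at (540,358) and (540,322), the stand at (413,338) and the orange clip at (254,350). All of these pixels are at 1.4x.

```bash
python3 - <<'E'
from h import *
t=cams.get_calibration("top");s=cams.get_calibration("scene");f=1/1.4
P=lambda x,y:(x*f,y*f)
print('red L',tri((t,P(510,357)),(s,P(451,375))))
print('red R',tri((t,P(573,360)),(s,P(498,395))))
for n,p,z in[('redL',(510,357),.135),('redR',(573,360),.135),('grL',(508,319),.135),('grR',(571,323),.135),('clip',(254,350),.161),
 ('stand bl',(379,315),.042),('br',(453,331),.042),('fl',(373,343),.042),('fr',(448,361),.042),('slot l',(376,329),.042),('slot r',(451,344),.042),('rim l',(150,361),.143),('rim r',(308,352),.143),('lemon',(490,258),.025),('glass',(446,228),.162)]:
    print(n,atz(t,P(*p),z).round(4))
st=monitor.get_state();print(Rn.from_rotvec(st['tool_rot']).as_matrix().round(3))
c=cams.get_calibration('wrist');R=np.array(c['R']);print(R.round(3),(-R.T@np.array(c['t'])).round(3),c['mtx'],st['position'])
E
```

```text
red L (array([ 0.40343675, -0.22956578,  0.11899618]), [0.0038331691373910256, 0.0038331691373909814])
red R (array([ 0.39304361, -0.33648501,  0.13098693]), [0.0010232854062606947, 0.0010232854062605394])
redL [ 0.4001 -0.2232  0.135 ]
redR [ 0.3922 -0.3344  0.135 ]
grL [ 0.4681 -0.2236  0.135 ]
grR [ 0.4582 -0.336   0.135 ]
clip [0.4197 0.2274 0.161 ]
stand bl [0.4948 0.0109 0.042 ]
br [ 0.46  -0.133  0.042]
fl [0.4399 0.0235 0.042 ]
fr [ 0.4019 -0.121   0.042 ]
slot l [0.4673 0.0172 0.042 ]
slot r [ 0.4347 -0.1281  0.042 ]
rim l [0.4049 0.4213 0.143 ]
rim r [0.416  0.1348 0.143 ]
lemon [ 0.6089 -0.2156  0.025 ]
glass [ 0.6325 -0.1169  0.162 ]
[[-0.961  0.276 -0.   ]
 [ 0.276  0.961 -0.002]
 [-0.    -0.002 -1.   ]]
[[ 0.275  0.961 -0.002]
 [ 0.93  -0.266  0.252]
 [ 0.242 -0.072 -0.968]] [0.114 0.644 0.383] [[295.20021874   0.         279.84279605]
 [  0.         295.20021874 209.14649571]
 [  0.           0.           1.        ]] [0.17944644 0.62424426 0.22160204]
```

```bash
cat >> h.py <<'E'
def cmd(x,y,z,yaw):
    """slide (cm) and roll to bring TCP to x,y,z with tool y at angle yaw"""
    s=monitor.get_state();R=Rn.from_rotvec(s['tool_rot']).as_matrix()
    d=R.T@(np.array([x,y,z])-s['position'])*100
    a=np.arctan2(R[1,1],R[0,1]); print('t',s['time'],'pos',s['position'].round(4),'yaw',round(a,4),'F',s['ft_force'].round(1),'q7',s['joint_positions'][6].round(2))
    print('slide',d.round(2),'roll',round((a-yaw+np.pi)%(2*np.pi)-np.pi,3))
E
python3 -c "
from h import *
cmd(.42,.227,.32,.04)"
```

```text
t 0.1 pos [0.1794 0.6242 0.2216] yaw 1.291 F [-0.7 -0.4 -0. ] q7 -0.06
slide [-34.09 -31.55  -9.78] roll 1.251
```

move_arm([
  [0,0,-5],
  [0,0,-10],
  [-34,-31.5,-10],
  [-34,-31.5,-10],
  [-34,-31.5,-10],
  [-34,-31.5,-10],
  [-34,-31.5,-10],
  [-34,-31.5,-10],
  [-34,-31.5,-10],
  [-34,-31.5,-10],
  [-34,-31.5,-10],
  [-34,-31.5,-10],
  [-34,-31.5,-10],
  [-34,-31.5,-10],
  [-34,-31.5,-10],
  [-34,-31.5,-10],
], roll=[0,0,1.25,1.25,1.25,1.25,1.25,1.25,1.25,1.25,1.25,1.25,1.25,1.25,1.25,1.25])

```text
time: 1.7
position: [0.4183, 0.2299, 0.3223]
tool_rot: [-2.171, -2.27, 0.001]
ft_force: [-0.1, 0.8, 1.0]
grip_width: 1.0
grip_force: 0.0
```

```bash
python3 - <<'E'
from h import *
import pickle
c=save('wrist','w1'); cs=save('scene','s1')
pickle.dump((c,cs),open('w1.pkl','wb'))
# combine crops
a=cv2.imread('pics/raw_w1.png'); b=cv2.imread('pics/raw_s1.png')[130:330,120:400]
cv2.imwrite('pics/combo1.png',cv2.resize(a,None,fx=1.4,fy=1.4))
print(proj(c,[[.42,.227,.161]]))
cmd(.397,-.26,.32,-.07)
E
```

```text
[[280.87552857 198.42488846]]
t 1.8 pos [0.4187 0.2293 0.3224] yaw 0.0435 F [ 1.1 -0.  -1.1] q7 -0.54
slide [-48.79  -4.3    0.25] roll 0.114
```

View pics/combo1.png

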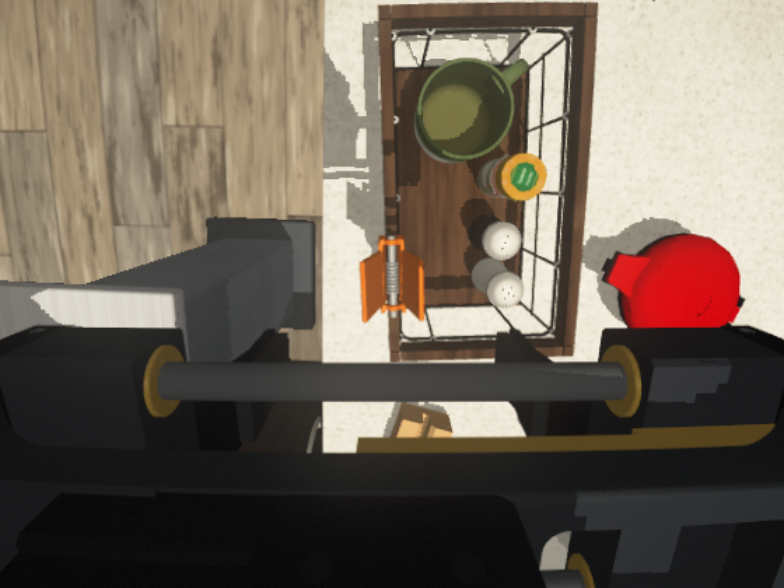

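The wrist view shows the clip with its pin running from (391,240) to (394,313) at 1.4x. Its plates splay left and right, and it sits on the front rim.

move_arm([
  [-37.5,-4,0],
  [-37.5,-4,0],
  [-37.5,-4,0],
  [-37.5,-4,0],
  [-37.5,-4,0],
  [-37.5,-4,0],
  [-37.5,-4,0],
  [-37.5,-4,0],
  [-37.5,-4,0],
  [-37.5,-4,0],
  [-37.5,-4,0],
  [-37.5,-4,0],
  [-37.5,-4,0],
], roll=[0.11,0.11,0.11,0.11,0.11,0.11,0.11,0.11,0.11,0.11,0.11,0.11,0.11])

```text
time: 3.1
position: [0.395, -0.1471, 0.3225]
tool_rot: [2.294, 2.146, -0.0]
ft_force: [0.1, 0.7, -0.3]
grip_width: 0.998
grip_force: 0.0
```

```bash
python3 - <<'E'
from h import *
import pickle
c=save('wrist','w2',s=1.4); pickle.dump(c,open('w2.pkl','wb'))
c1=pickle.load(open('w1.pkl','rb'))[0]
for p in[(391,240),(394,313),(379,10),(390,358)]: print(atz(c1,(p[0]/1.4,p[1]/1.4),.161 if p[1] in(240,313) else .143))
cmd(.397,-.25,.32,-.07)
E
```

```text
[0.4168619  0.25712106 0.161     ]
[0.42199769 0.1976174  0.161     ]
[0.40033999 0.42548164 0.143     ]
[0.42077234 0.14994925 0.143     ]
t 3.15 pos [ 0.395  -0.1474  0.3225] yaw -0.0671 F [ 0.1 -1.3 -0.2] q7 0.08
slide [-10.23   0.89   0.25] roll 0.003
```

View pics/w2.png

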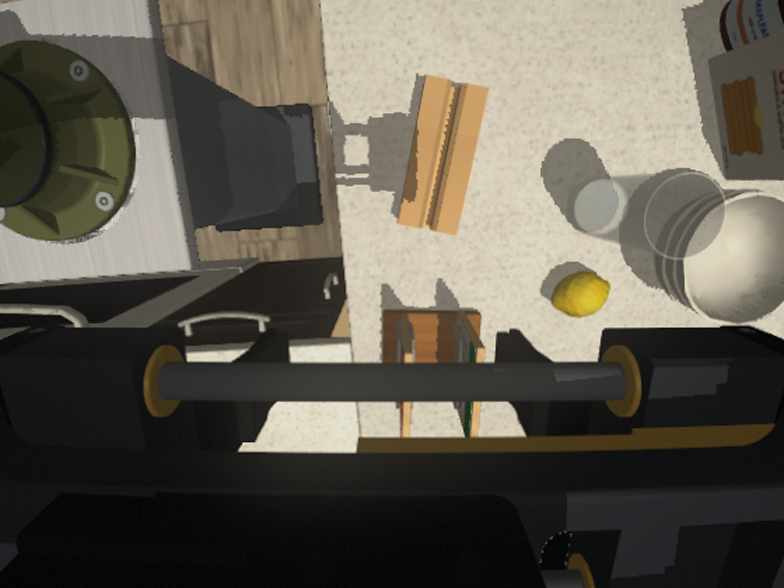

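The wrist view shows the stand top corners at (426,75), (488,86), (457,234) and (399,222). The board ends are near (403,345) and (470,345). Next I move to sit above the board.

move_arm([
  [-15,1.2,1],
  [-15,1.2,1],
  [-15,1.2,1],
  [-15,1.2,1],
  [-15,1.2,1],
  [-15,1.2,1],
], roll=[0,0,0,0,0,0])

```text
time: 3.75
position: [0.397, -0.2971, 0.3124]
tool_rot: [-2.294, -2.146, -0.001]
ft_force: [-0.2, 0.7, 0.5]
grip_width: 1.003
grip_force: 0.0
```

```bash
python3 - <<'E'
from h import *
import pickle
c=save('wrist','w3'); pickle.dump(c,open('w3.pkl','wb'))
c2=pickle.load(open('w2.pkl','rb')); t=cams.get_calibration('top')
a=cv2.imread('pics/raw_w3.png')[60:320,200:420]
b=cv2.imread('pics/raw_top0.png')[215:275,255:415]
A=cv2.resize(a,None,fx=2,fy=2,interpolation=cv2.INTER_CUBIC);B=cv2.resize(b,None,fx=2.2,fy=2.2,interpolation=cv2.INTER_CUBIC)
M=np.zeros((520,800,3),np.uint8);M[:A.shape[0],:440]=A;M[:B.shape[0],445:445+B.shape[1]]=B
M[140:400,445:]=cv2.resize(cv2.imread('pics/raw_w2.png')[45:175,270:447],(355,260),interpolation=cv2.INTER_CUBIC)
cv2.imwrite('pics/combo3.png',M)
q=[(426,75),(488,86),(457,234),(399,222)];tt=[(379,315),(453,331),(448,361),(373,343)] 
pts=[atz(c2,(p[0]/1.4,p[1]/1.4),.042) for p in q];print(np.round(pts,4),np.mean(pts,0))
tm=[(379,315),(453,331),(448,361),(373,343)]
for i,j in zip(q,[tt[0+0],tt[0],tt[0],tt[0]]): pass
for i,k in ((0,0),(1,0)): pass
# correspond: w2 TL=+y,-x -> top fl ; TR=+y,+x -> bl ; BR -> br ; BL -> fr
for i,k in ((0,3),(1,0),(2,1),(3,2)): print(tri((c2,np.array(q[i])/1.4),(t,np.array(tm[k])/1.4)))
cmd(.397,-.28,.32,-.07)
E
```

```text
[[ 0.4406  0.0257  0.042 ]
 [ 0.5016  0.012   0.042 ]
 [ 0.4661 -0.1333  0.042 ]
 [ 0.4051 -0.1166  0.042 ]] [ 0.45338413 -0.05305367  0.042     ]
(array([0.43919537, 0.02303919, 0.05301414]), [0.0004069172427382687, 0.0004069172427381261])
(array([0.49441838, 0.00901623, 0.06190148]), [0.0028367239148336786, 0.002836723914833671])
(array([ 0.44844298, -0.12133173,  0.15003602]), [0.002078868764877905, 0.0020788687648779234])
(array([ 0.40597138, -0.12399964, -0.01909909]), [0.002117388249971795, 0.002117388249971836])
t 3.8 pos [ 0.3971 -0.2969  0.3125] yaw -0.0658 F [-1.   0.4  0.6] q7 0.46
slide [ 1.69 -0.12 -0.75] roll 0.004
```

View pics/combo3.png

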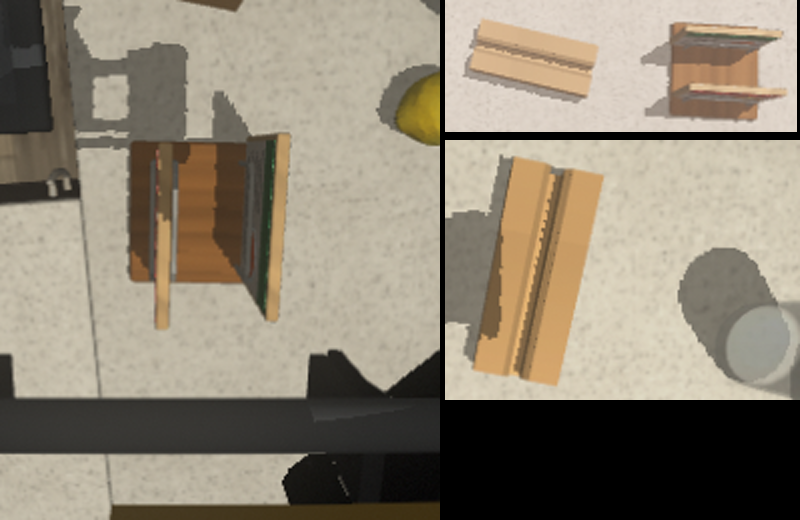

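The combined picture has three parts. At left, the red board's top edge runs from (165,143) to (163,328), at 2x and offset (200,60). The green board is to its right with a clear gap, and at right are two views of the stand.

```bash
python3 - <<'E'
from h import *
import pickle
c=pickle.load(open('w3.pkl','rb')); c2=pickle.load(open('w2.pkl','rb')); t=cams.get_calibration('top')
W=lambda x,y:(x/2+200,y/2+60)
T=lambda x,y:((x-445)/2.2+255,y/2.2+215)
E=[W(165,143),W(163.5,328)];F=[T(675,91),T(785,94)]
for e in E: print(atz(c,e,.135),)
for e,f in zip(E,F): print(tri((c,e),(t,f)), atz(t,f,.135))
for e,z in((W(282,134),.135),(W(272,320),.135)): print('green',atz(c,e,z))
for p in[(131,142),(247,142),(131,280)]: print('base',atz(c,W(*p),.015))
V=lambda x,y:(270+(x-445)*177/355,45+(y-140)/2)
p=[atz(c2,V(*a),.042) for a in[(515,156),(604,176),(558,386),(475,370)]];print(np.round(p,4),np.mean(p,0))
p=[atz(c2,V(*a),.016) for a in[(562,168),(518,376)]];print('floor line',np.round(p,4),np.mean(p,0))
# top
p=[atz(t,T(*a),.042) for a in[(484,20),(598,45),(587,97),(472,70)]];print(np.round(p,4),np.mean(p,0))
E
```

```text
[ 0.40495268 -0.22745553  0.135     ]
[ 0.39720436 -0.33492903  0.135     ]
(array([ 0.40467185, -0.22752059,  0.04223596]), [0.0012073683836124295, 0.0012073683836124575]) [ 0.39704179 -0.21131074  0.135     ]
(array([ 0.39600465, -0.35959297,  0.05449264]), [0.0005975027084251772, 0.0005975027084252667]) [ 0.39074777 -0.3349278   0.135     ]
green [ 0.47021801 -0.22665744  0.135     ]
green [ 0.46244213 -0.3342375   0.135     ]
base [ 0.3805465  -0.22461482  0.015     ]
base [ 0.46787825 -0.23023875  0.015     ]
base [ 0.37231957 -0.33097615  0.015     ]
[[ 0.4415  0.0264  0.042 ]
 [ 0.5026  0.0099  0.042 ]
 [ 0.466  -0.1345  0.042 ]
 [ 0.4049 -0.1187  0.042 ]] [ 0.45375078 -0.05425125  0.042     ]
floor line [[ 0.4779  0.0223  0.016 ]
 [ 0.4387 -0.1279  0.016 ]] [ 0.45829163 -0.05282962  0.016     ]
[[ 0.4972  0.0053  0.042 ]
 [ 0.4626 -0.1358  0.042 ]
 [ 0.3986 -0.1197  0.042 ]
 [ 0.4349  0.0213  0.042 ]] [ 0.44832409 -0.05721677  0.042     ]
```

move_arm([
  [1.6,0.3,4],
  [1.6,0.3,8],
  [1.6,0.3,8.5],
  [1.6,0.3,8.5],
  [1.6,0.3,8.5],
], roll=[0.005,0.005,0.005,0.005,0.005], gripper=5)

```text
time: 4.3
position: [0.4016, -0.2834, 0.2295]
tool_rot: [2.3, 2.137, 0.002]
ft_force: [0.6, 0.5, 0.6]
grip_width: 0.639
grip_force: 0.0
```

```bash
python3 - <<'E'
from h import *
import pickle
c=save('wrist','w4',s=1.4); pickle.dump(c,open('w4.pkl','wb'))
print(proj(c,[[.405,-.2274,.135],[.397,-.335,.135]])*1.4)
cmd(.4015,-.281,.095,-.072)
E
```

```text
[[389.65998421 206.96839162]
 [389.61464464 370.30343655]]
t 4.35 pos [ 0.4017 -0.2836  0.2297] yaw -0.0738 F [-1.  -0.9  0.8] q7 0.45
slide [ 0.27 -0.08 13.47] roll -0.002
```

View pics/w4.png

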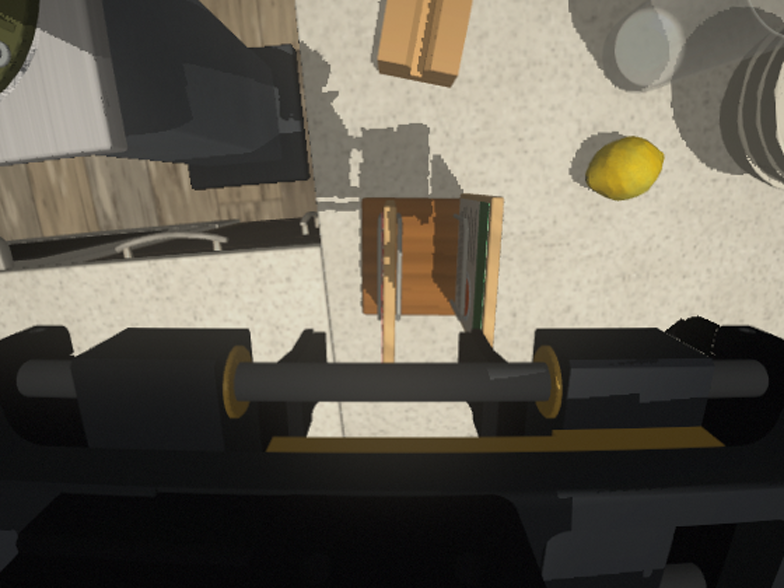

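The predicted near end of the board edge, (390,207), matches the picture at about (390,206), so the height and position hold. I'll descend, grip and lift, checking after the grip.

move_arm([
  [0.3,0,4],
  [0.3,0,7],
  [0.3,0,10],
  [0.3,0,12],
  [0.3,0,13.2],
  [0.3,0,13.2],
  [0.3,0,13.2],
], roll=[0,0,0,0,0,0,0])

```text
time: 5.05
position: [0.4017, -0.2806, 0.0968]
tool_rot: [2.301, 2.136, 0.001]
ft_force: [0.4, 0.1, -0.2]
grip_width: 0.577
grip_force: 0.0
```

move_arm([
  [0,0,0],
  [0,0,0],
  [0,0,0],
  [0,0,0],
  [0,0,0],
  [0,0,0],
  [0,0,0],
], roll=[0,0,0,0,0,0,0], gripper=0, squeeze=25)

```text
time: 5.75
position: [0.4007, -0.2799, 0.0955]
tool_rot: [-2.302, -2.138, -0.0]
ft_force: [-0.3, 0.7, -0.2]
grip_width: 0.09
grip_force: 25.0
```

move_arm([
  [0,0,-3],
  [0,0,-7],
  [0,0,-12],
  [0,0,-17],
  [0,0,-17.5],
  [5,0,-17.5],
  [10,3,-17.5],
  [11,3,-17.5],
  [11,3,-17.5],
  [11,3,-17.5],
], roll=[0,0,0,0,0,0,0,0,0,0])

```text
time: 6.75
position: [0.4382, -0.173, 0.2698]
tool_rot: [-2.302, -2.138, 0.002]
ft_force: [-0.1, -0.5, -0.8]
grip_width: 0.087
grip_force: 25.0
```

```bash
python3 - <<'E'
from h import *
import pickle
c=save('wrist','w5'); pickle.dump(c,open('w5.pkl','wb'))
cv2.imwrite('pics/c5.png',cv2.resize(cv2.imread('pics/raw_w5.png')[0:260,160:440],None,fx=2.2,fy=2.2,interpolation=cv2.INTER_CUBIC))
print((proj(c,[[.4415,.0264,.042],[.5026,.0099,.042],[.466,-.1345,.042],[.4049,-.1187,.042]])-[160,0])*2.2)
cmd(.4535,-.054,.27,-.24)
E
```

```text
[[242.57966754  45.96606358]
 [356.6269612   70.13574812]
 [305.51006125 340.39047019]
 [200.18682647 321.02210082]]
t 6.8 pos [ 0.438  -0.1738  0.2701] yaw -0.0758 F [-0.5  0.3 -1. ] q7 0.17
slide [12.07  0.64 -0.  ] roll 0.164
```

View pics/c5.png

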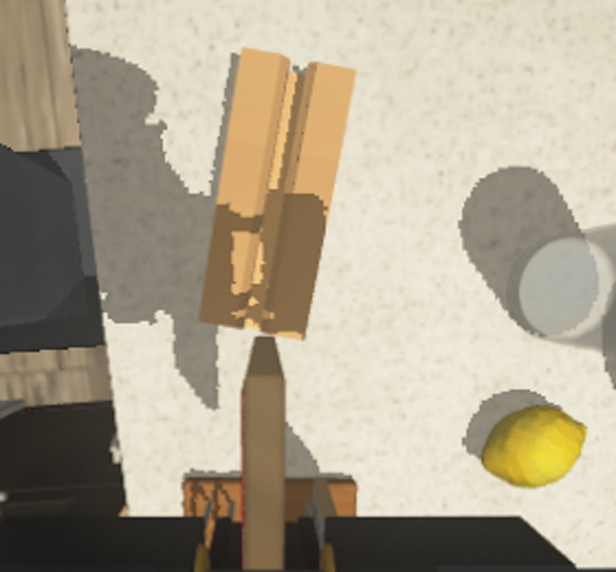

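The stand corners at (243,47), (356,70), (304,339) and (200,321) fall within 2 px of the prediction from the earlier measurement. The board hangs straight in the fingers.

```bash
python3 - <<'E'
from h import *
import pickle
c=pickle.load(open('w5.pkl','rb'));c2=pickle.load(open('w2.pkl','rb'))
V=lambda x,y:(270+(x-445)*177/355,45+(y-140)/2)
Q=[]
for a,b in zip([(515,156),(604,176),(558,386),(475,370)],[(243,47),(356,70),(304,339),(200,321)]):
    b=(b[0]/2.2+160,b[1]/2.2);r=tri((c2,V(*a)),(c,b));print(r[0].round(4),np.round(r[1],4));Q.append(atz(c,b,.042))
Q=np.array(Q);print(Q.round(4),Q.mean(0))
# in-hand board: +y top end centre
s=monitor.get_state();R=Rn.from_rotvec(s['tool_rot']).as_matrix()
for p in((264,376),):
    X=atz(c,(p[0]/2.2+160,p[1]/2.2),.270+.0395);print('end in tool',R.T@(X-s['position']))
cmd(.4537,-.0542,.2,-.24)
E
```

```text
[0.4417 0.0271 0.0387] [0.0001 0.0001]
[0.5019 0.0093 0.0445] [0.0001 0.0001]
[ 0.4645 -0.133   0.0527] [0.0002 0.0002]
[ 0.4049 -0.1186  0.0431] [0. 0.]
[[ 0.4417  0.0259  0.042 ]
 [ 0.5023  0.01    0.042 ]
 [ 0.4652 -0.1336  0.042 ]
 [ 0.4048 -0.1187  0.042 ]] [ 0.45347377 -0.0541118   0.042     ]
end in tool [ 0.05423146  0.00037927 -0.03947988]
t 6.8 pos [ 0.438  -0.1738  0.2701] yaw -0.0758 F [-0.5  0.3 -1. ] q7 0.17
slide [12.05  0.67  7.  ] roll 0.164
```

move_arm([
  [4,0.2,0],
  [8,0.5,0],
  [12,0.7,2],
  [12,0.7,6],
  [12,0.7,9],
  [12,0.7,10.5],
  [12,0.7,10.5],
  [12,0.7,10.5],
  [12,0.7,10.5],
], roll=[0.06,0.12,0.165,0.165,0.165,0.165,0.165,0.165,0.165])

```text
time: 7.7
position: [0.4555, -0.0541, 0.1669]
tool_rot: [2.471, 1.938, 0.003]
ft_force: [-0.4, -0.1, -0.9]
grip_width: 0.093
grip_force: 25.0
```

```bash
python3 - <<'E'
from h import *
import pickle
c=save('wrist','w6',crop=(120,0,440,240),s=2.2)
cmd(.4536,-.0542,.0965,-.24)
E
```

```text
t 7.75 pos [ 0.4555 -0.0539  0.1669] yaw -0.24 F [-0.2 -1.2 -0.2] q7 -0.22
slide [-0.09 -0.2   7.04] roll 0.0
```

View pics/w6.png

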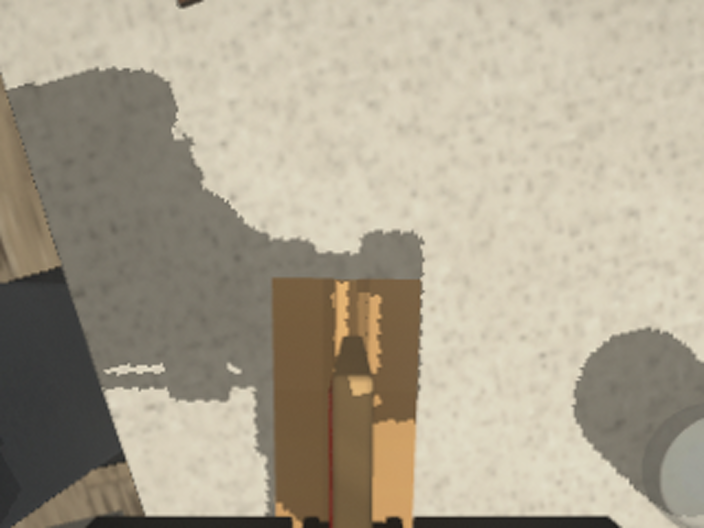

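The stand's end spans columns 273–421 (centre 347) and the board's lower end is at 352. That puts the board about 2 mm too far +x, which agrees with the computed −0.2 cm y slide.

move_arm([
  [-0.1,-0.2,0],
  [-0.1,-0.2,1],
  [-0.1,-0.2,2],
  [-0.1,-0.2,3],
  [-0.1,-0.2,4],
  [-0.1,-0.2,4.8],
  [-0.1,-0.2,5.4],
  [-0.1,-0.2,6],
  [-0.1,-0.2,6.4],
  [-0.1,-0.2,6.7],
  [-0.1,-0.2,6.8],
  [-0.1,-0.2,6.8],
], roll=[0,0,0,0,0,0,0,0,0,0,0,0])

```text
time: 8.95
position: [0.4525, -0.0538, 0.0976]
tool_rot: [2.47, 1.941, 0.0]
ft_force: [0.2, 0.6, -0.8]
grip_width: 0.091
grip_force: 25.0
```

move_arm([
  [0,0,0.1],
  [0,0,0.2],
  [0,0,0.3],
  [0,0,0.3],
], roll=[0,0,0,0])

```text
time: 9.35
position: [0.4529, -0.0538, 0.0965]
tool_rot: [-2.47, -1.94, -0.002]
ft_force: [-4.8, -0.1, 12.8]
grip_width: 0.09
grip_force: 25.0
```

The push reads 12.8 N upward at exactly the expected height, so the board is seated. I'll release it and rise.

move_arm([
  [0,0,0],
  [0,0,0],
  [0,0,0],
  [0,0,0],
  [0,0,-3],
  [0,0,-7],
  [0,0,-12],
  [0,0,-17],
  [0,0,-20],
  [0,0,-20],
  [0,0,-20],
], roll=[0,0,0,0,0,0,0,0,0,0,0], gripper=5)

```text
time: 10.45
position: [0.4525, -0.0538, 0.2946]
tool_rot: [2.47, 1.941, 0.001]
ft_force: [-0.8, 0.5, -0.0]
grip_width: 0.573
grip_force: 0.0
```

```bash
python3 - <<'E'
from h import *
cmd(.4195,.20,.30,.075)
E
```

```text
t 10.45 pos [ 0.4525 -0.0538  0.2946] yaw -0.2389 F [-0.8  0.5 -0. ] q7 -0.26
slide [23.88 -9.22 -0.54] roll -0.314
```

move_arm([
  [-2,0,0],
  [-2,0,0],
  [-2,0,0],
], roll=[0,0,0], gripper=7.5)

```text
time: 10.75
position: [0.447, -0.073, 0.2932]
tool_rot: [-2.47, -1.939, 0.002]
ft_force: [-0.5, -0.0, -0.4]
grip_width: 0.766
grip_force: 0.0
```

```bash
python3 - <<'E'
from h import *
import pickle
c=save('wrist','w7'); pickle.dump(c,open('w7.pkl','wb'))
cmd(.4195,.215,.28,.075)
E
```

```text
t 10.8 pos [ 0.4473 -0.0725  0.2935] yaw -0.2388 F [ 0.4  0.  -1.1] q7 -0.22
slide [27.28 -9.5   1.36] roll -0.314
```

move_arm([
  [27.2,-9.5,0],
  [27.2,-9.5,0],
  [27.2,-9.5,0],
  [27.2,-9.5,0],
  [27.2,-9.5,0],
  [27.2,-9.5,0],
  [27.2,-9.5,1.3],
  [27.2,-9.5,1.3],
  [27.2,-9.5,1.3],
  [27.2,-9.5,1.3],
], roll=[-0.314,-0.314,-0.314,-0.314,-0.314,-0.314,-0.314,-0.314,-0.314,-0.314])

```text
time: 11.8
position: [0.4202, 0.2124, 0.2819]
tool_rot: [2.139, 2.301, 0.001]
ft_force: [1.1, -0.4, -0.2]
grip_width: 0.864
grip_force: 0.0
```

```bash
python3 - <<'E'
from h import *
import pickle
c=save('wrist','w8'); pickle.dump(c,open('w8.pkl','wb'))
M=np.zeros((600,800,3),np.uint8)
up=lambda f,x0,y0,w,h,s:cv2.resize(cv2.imread('pics/raw_%s.png'%f)[y0:y0+h,x0:x0+w],None,fx=s,fy=s,interpolation=cv2.INTER_CUBIC)
M[:600,:300]=up('w7',230,60,100,200,3)
M[:300,305:605]=up('w8',230,150,100,100,3)
M[300:600,305:605]=up('w1',230,150,100,100,3)
cv2.imwrite('pics/c8.png',M)
print(proj(c,[[.4169,.2571,.161],[.422,.1976,.161]]))
cmd(.4195,.228,.176,.08)
E
```

```text
[[279.31935741 158.4672639 ]
 [280.06336608 218.99707162]]
t 11.85 pos [0.4203 0.2125 0.2821] yaw 0.0727 F [-0.3 -0.2  0.4] q7 -0.47
slide [ 1.55  0.03 10.61] roll -0.007
```

View pics/c8.png

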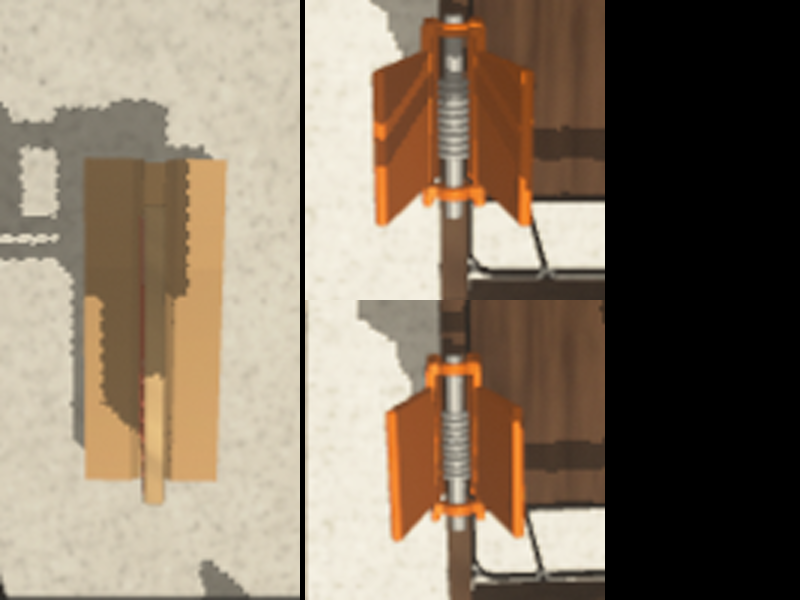

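At left, the board stands in the slot with its top edge from (154,205) to (153,502). At right, the clip pin runs from (453,15) to (454,218) in w8 and from (456,355) to (458,528) in w1. All are at 3x.

```bash
python3 - <<'E'
from h import *
import pickle
c1=pickle.load(open('w1.pkl','rb'))[0];c7,c8=[pickle.load(open(f'w{i}.pkl','rb')) for i in(7,8)]
a=lambda x,y:((x-305)/3+230,y/3+150); b=lambda x,y:((x-305)/3+230,(y-300)/3+150); d=lambda x,y:(x/3+230,y/3+60)
for n,p,q in[('pin+',(453.5,15),(455.5,355)),('pin-',(454.5,218),(458,528)),('L+',(374,72),(388,412)),('L-',(379,225),(394,540)),('R+',(527,70),(521,406)),('R-',(527,225),(522,536))]:
    r=tri((c8,a(*p)),(c1,b(*q)));print(n,r[0].round(4),np.round(r[1],4), atz(c8,a(*p),.161).round(4),atz(c1,b(*q),.161).round(4))
p=[atz(c7,d(*e),.136) for e in((154,205),(153,502))];print('board',p,np.mean(p,0))
p=[atz(c7,d(*e),.042) for e in((84,158),(226,160),(216,479),(85,479))];print('stand',np.round(p,4),np.mean(p,0))
E
```

```text
pin+ [0.4173 0.2601 0.1574] [0.0004 0.0004] [0.4168 0.2604 0.161 ] [0.4177 0.2605 0.161 ]
pin- [0.4229 0.1785 0.1112] [0.0003 0.0003] [0.4221 0.1938 0.161 ] [0.4216 0.1947 0.161 ]
L+ [0.397  0.2479 0.2118] [0.0001 0.0001] [0.3928 0.2405 0.161 ] [0.3937 0.2384 0.161 ]
L- [0.3997 0.2029 0.2025] [0.0001 0.0001] [0.3971 0.1895 0.161 ] [0.3973 0.1887 0.161 ]
R+ [0.439  0.2492 0.1964] [0.0007 0.0007] [0.4415 0.2448 0.161 ] [0.4427 0.2429 0.161 ]
R- [0.4443 0.1991 0.1807] [0.0001 0.0001] [0.4464 0.1931 0.161 ] [0.4463 0.1926 0.161 ]
board [array([ 0.46592675, -0.00231213,  0.136     ]), array([ 0.43999533, -0.10768763,  0.136     ])] [ 0.45296104 -0.05499988  0.136     ]
stand [[ 0.441   0.0261  0.042 ]
 [ 0.5024  0.0103  0.042 ]
 [ 0.4655 -0.1335  0.042 ]
 [ 0.4036 -0.1184  0.042 ]] [ 0.4531154  -0.05388784  0.042     ]
```

move_arm([
  [1.45,-0.08,3],
  [1.45,-0.08,6],
  [1.45,-0.08,8.5],
  [1.45,-0.08,10.2],
  [1.45,-0.08,10.6],
  [1.45,-0.08,10.6],
  [1.45,-0.08,10.6],
], roll=[-0.006,-0.006,-0.006,-0.006,-0.006,-0.006,-0.006], gripper=7.5)

```text
time: 12.55
position: [0.4187, 0.2281, 0.1769]
tool_rot: [2.13, 2.309, 0.004]
ft_force: [-0.1, 0.2, 0.4]
grip_width: 0.867
grip_force: 0.0
```

```bash
python3 -c "
from h import *
cmd(.4195,.227,.176,.079)"
```

```text
t 12.55 pos [0.4187 0.2281 0.1769] yaw 0.0803 F [-0.1  0.2  0.4] q7 -0.48
slide [-0.11  0.07  0.09] roll 0.001
```

move_arm([
  [-0.1,0.07,0.05],
  [-0.1,0.07,0.05],
  [-0.1,0.07,0.05],
  [-0.1,0.07,0.05],
  [-0.1,0.07,0.05],
  [-0.1,0.07,0.05],
  [-0.1,0.07,0.05],
  [-0.1,0.07,0.05],
  [-0.1,0.07,0.05],
  [-0.1,0.07,0.05],
  [-0.1,0.07,0.05],
  [-0.1,0.07,0.05],
], roll=[0,0,0,0,0,0,0,0,0,0,0,0], gripper=0, squeeze=32)

```text
time: 13.75
position: [0.4186, 0.227, 0.1751]
tool_rot: [-2.13, -2.31, -0.0]
ft_force: [-0.3, -0.4, -1.3]
grip_width: 0.243
grip_force: 32.0
```

move_arm([
  [0,0,-1],
  [0,0,-2.5],
  [0,0,-5],
  [0,0,-8],
  [0,0,-11],
  [0,0,-13],
  [0,0,-13],
  [0,0,-13],
], roll=[0,0,0,0,0,0,0,0])

```text
time: 14.55
position: [0.4187, 0.227, 0.3053]
tool_rot: [2.129, 2.31, 0.001]
ft_force: [-1.2, 0.4, -0.4]
grip_width: 0.247
grip_force: 32.0
```

```bash
python3 -c "
from h import *
cmd(.453,-.0545,.27,-.24)"
```

```text
t 14.55 pos [0.4187 0.227  0.3053] yaw 0.0811 F [-1.2  0.4 -0.4] q7 -0.49
slide [-28.34   1.14   3.52] roll 0.321
```

move_arm([
  [-4,0,0],
  [-8,0.2,0],
  [-12,0.4,0],
  [-16,0.6,0],
  [-20,0.8,0],
  [-24,1,0],
  [-28.3,1.1,0],
  [-28.3,1.1,3],
  [-28.3,1.1,6],
  [-28.3,1.1,6],
  [-28.3,1.1,6],
  [-28.3,1.1,6],
], roll=[0.05,0.1,0.15,0.2,0.25,0.3,0.321,0.321,0.321,0.321,0.321,0.321])

```text
time: 15.75
position: [0.4532, -0.0539, 0.2462]
tool_rot: [2.47, 1.94, 0.002]
ft_force: [-0.2, -0.4, -0.8]
grip_width: 0.246
grip_force: 32.0
```

```bash
python3 -c "
from h import *
cmd(.4528,-.0545,.170,-.24)"
```

```text
t 15.75 pos [ 0.4532 -0.0539  0.2462] yaw -0.2393 F [-0.2 -0.4 -0.8] q7 -0.25
slide [-0.07 -0.04  7.62] roll 0.001
```

move_arm([
  [-0.05,-0.04,1.5],
  [-0.05,-0.04,3],
  [-0.05,-0.04,4],
  [-0.05,-0.04,5],
  [-0.05,-0.04,5.5],
  [-0.05,-0.04,6],
  [-0.05,-0.04,6.5],
  [-0.05,-0.04,7],
  [-0.05,-0.04,7.4],
  [-0.05,-0.04,7.6],
  [-0.05,-0.04,7.6],
  [-0.05,-0.04,7.6],
], roll=[0,0,0,0,0,0,0,0,0,0,0,0])

```text
time: 16.95
position: [0.4521, -0.0546, 0.1692]
tool_rot: [2.471, 1.94, 0.0]
ft_force: [1.2, 0.3, -0.6]
grip_width: 0.244
grip_force: 32.0
```

```bash
python3 - <<'E'
from h import *
import pickle
cw=save('wrist','w9');cs=save('scene','s9');ct=save('top','t9')
M=np.zeros((600,800,3),np.uint8)
P=[.4528,-.0545,.136]
def cr(n,c,w,h,s,off=(0,0)):
    u=proj(c,[P])[0]+off;x,y=int(u[0]-w/2),int(u[1]-h/2);x=min(max(0,x),560-w);y=min(max(0,y),420-h);print(n,x,y,u)
    return cv2.resize(cv2.imread(f'pics/raw_{n}.png')[y:y+h,x:x+w],None,fx=s,fy=s,interpolation=cv2.INTER_CUBIC)
M[:600,:400]=cr('s9',cs,100,150,4)
M[:300,400:]=cr('w9',cw,200,150,2,(0,-30))
M[300:,400:]=cr('t9',ct,100,75,4)
cv2.imwrite('pics/c9.png',M)
cmd(.4528,-.0545,.170,-.24)
E
```

```text
s9 223 156 [273.25850018 231.09321917]
w9 180 129 [280.2835834  204.09632232]
t9 245 197 [295.69004505 235.41263793]
t 17.1 pos [ 0.4522 -0.0546  0.1693] yaw -0.2399 F [-0.3 -0.2 -1. ] q7 -0.22
slide [ 0.02  0.06 -0.07] roll 0.0
```

View pics/c9.png

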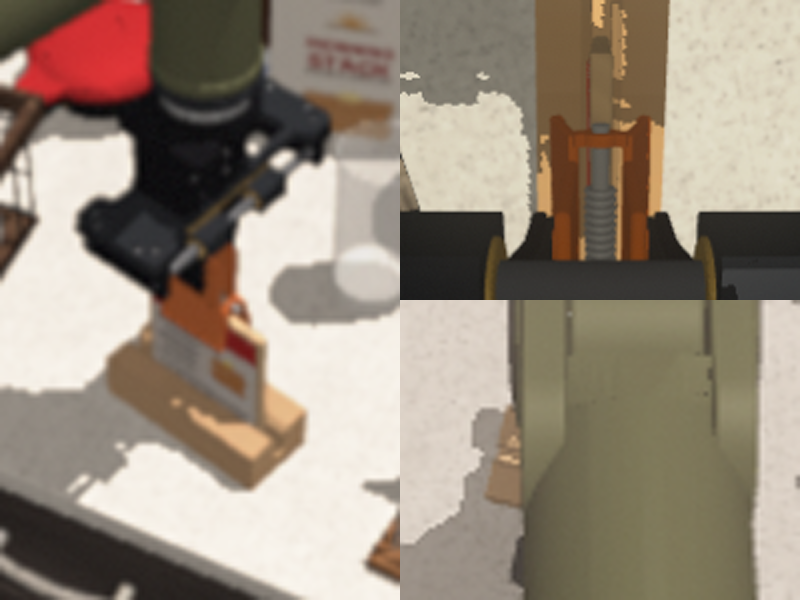

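The wrist view shows the open jaws at columns 551–650 (centre 600), straddling the board edge at 587–613 (also centred on 600). There are light gaps on both sides and no force, and the scene view shows the board seated with the clip over its middle. I'll hand the job in.

```bash
python3 -c "
from h import *
print(workorder.close_job())"
```

```text
the job is handed in; nothing more can be done
None
```

I handed the job in at about 17 s: the red board is pushed right down in the middle of the stand's slot, printed side towards you. The clip is held wide open over the middle of its top edge, and the last picture and force reading show it not touching the board.

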